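# Load an ink cartridge into the lid coder

### The arm

A 6-joint arm with a two-finger parallel gripper is mounted at the origin on the work surface. World frame = base frame: x ahead of the robot, y to its left, z up, the work surface at z = 0. Lengths are in m, angles in degrees, forces in N, time in s.
With the tool pointing down it reaches from about 0.35 to 0.875 m from the base axis. Payload 4.2 kg.
Tool frame: the origin (TCP) lies midway between the tips of the shut fingers; the grasp point (between the pads) lies 19 mm behind it; y points along the fingers, z is the direction in which the jaws open and shut, and the axes are right-handed (so a half turn about y gives the same grasp; the last joint's range is limited). The gripper opens to 87 mm and grips with 3 to 60 N. Pads are 19 mm wide; open, the fingers measure 117 mm over their backs; the gripper's body (75 mm by 190 mm) begins 51 mm behind the grasp point.
Start: joints at [-57.72, 22.042, 0.453, 0, -68.411, -14.817], TCP at [0.188, -0.596, 0.189] pointing down, gripper open.
Joint ranges: [-179.83, 179.83], [-69.29, 118.12], [-61.27, 80.66], [-181.25, 117.63], [-171.15, -9.14], [-177.46, 177.46]. Speed limits (degrees/s): [159.86, 159.86, 180, 180, 180, 180].

### API

Orientations are given as [roll, pitch, yaw] about the fixed x, y, z axes, in that order (R = Rz(yaw) Ry(pitch) Rx(roll)).
In Python, from workcell import env gives the robot as it stands. The module is installed in compiled form; this text tells all that it offers. Calls block until the motion is done:
- env.goto(position, orientation): joint-space move of the TCP to a pose.
- env.move_straight(position, rotation=None, rate=0.15, force_limit=None): straight line of the TCP; rotation=None keeps the orientation; rate is the mean speed in m/s. With force_limit (N) it stops when the force on the tool has changed by that much, and returns True; else False.
- env.set_joints(angles): joint-space move.
- env.gripper_to(opening, grasp_force=None): opening from 0.0 (shut) to 1.0 (fully open); grasp_force is the grip in N (None keeps the last); returns when the fingers have stopped.
- env.dwell(seconds).
- env.inverse_kinematics(position, orientation): joint angles nearest the present ones, or None.
- env.read_state(): the state.
- env.grab_frame(name): name is "scene" or "top"; returns a dict with "image" (400x640x3 uint8, blue, green, red), "fx", "fy", "cx", "cy" (pixels), "position" and "orientation" of the camera in the world. Camera axes: x right, y up, looking along -z (the intrinsics and any distortion apply to the point x, -y, -z); pixel columns grow to the right and rows downward; lengths in m; the calibration is good to about 2 mm. A picture is of the moment at which its call begins. There is no depth.
A pose or a line that the arm cannot do raises env.Unreachable and nothing moves.
- env.close_job(): hands the job in, once; it reports no verdict.
Trained networks look in a picture, given as the dict that the camera call returned (one of the last four; its "shot" number tells which), for a name from the list of things; names that differ only in an ending like _2 or _b are one class to them, and where a whole thing is asked for, a point or a joint stands for the part that bears it (a point fixed in the world has none). Each returns a list of dicts, best first, with "score" (0 to 1); they miss things now and then, are a little off and sometimes report something else, mostly with a low value. They report only what shows in the picture. A call takes as long as a camera call. They do not tell look-alikes from the thing itself.
- env.search_frame(picture, thing): "xyz" ([x, y, z] in m, in world coordinates, good to about 4 mm: the middle of the surface that is visible of it).
- env.trace(picture, thing): "mask" (400x640 bool, what is visible of it).
The state is a dict: "clock": time; "joint_positions": joint angles; "qvel": joint speeds; "joint_torque": joint torques, N m; "position": TCP position; "tool_rot": TCP orientation; "force": force on the tool from outside, world axes, zero at the start; "wrist_torque": the same for the moment, N m; "opening": opening from 0.0 (shut) to 1.0 (fully open).
Only numpy, scipy, OpenCV 4.12 (cv2) and the standard library are available. Lean on these libraries where they do the work, as an engineer would, in place of code of your own. Each camera call takes 0.05 s, during which the arm holds its last target. There are 200 camera calls.

### The job

Load the lid coder: take the shorter of the two ink cartridges from the rack, stand it upright in the print head's empty pocket with its snout end away from the clamp's hinge, and swing the hinged clamp down over it until the clamp is fully closed and has driven the cartridge home. Raise the clamp first if it is in the way. Leave the taller cartridge in its slot, do not shift or knock over the tubs and the bottle, and end with the hand clear.

Things in the scene. Friction and masses are not known exactly. Their poses are not given: they have to be found in the camera images.
- coder: Fixed coder for tub lids. Origin on the table under the pocket's centre; x to its back, y along the lid track. Track bed 100 x 220 mm. White head round the pocket: 92 (x) by 57 (y) mm outside, rim 76 mm above the table. Behind it hinge cheeks (x +52 to +72 mm, 38 mm wide, 123 mm high) and a control box (x +81 to +145 mm, 100 mm wide, 84 mm high).
- pocket (a point): Where the centre of the shorter cartridge (cart_mid) lies when fully home, 68 mm above the table, axes as the coder's. Pocket open at the top, 73 (x) by 29 (y) mm inside, sloped lead-in 5 mm wide at the rim, which is 8 mm above this point. Its stepped floor has the deep part, for the snout, at the -x end.
- seat_top (a point): Centre of the pocket's sprung floor, at the level of the underside of the snout. It moves: 42 mm above the table when free, so that an unclamped cartridge stands 8 mm above home (top at 110 mm); pressed down 8 mm with 2 to 5 N it is home, and it springs back up if not held.
- clamp (a joint): Clamp angle, rad: 0 closed (arm level over the pocket, tab in front, rubber foot 62 mm from the hinge pressing the cartridge home), 1.57 upright, 2.0 stop. Stiff pivot (0.32 N m): it stays where it is left, and closed it holds the sprung cartridge down. It may start half shut or open; to load from above it must stand at about 1.5 or more.
- clamp_hinge (a point): Hinge axis of the clamp, along y, 62 mm behind the pocket's centre, 112 mm above the table; fixed, axes as the coder's. At angle q the arm points from here along -cos(q) in x and +sin(q) in z. Steel arm 22 mm wide (y), its faces 5 mm above and 1 mm below the line through the hinge when closed.
- clamp_tab (a point): Centre of the clamp's black thumb tab, 136 mm from the hinge along the arm and 2 mm above that line when closed; tab 30 mm long, 22 mm wide (y), 10 mm thick. Axes turn with the clamp: x runs along the arm towards the hinge, z is square to the arm, up when closed.
- cart_mid (a point): Centre (half-way up) of the shorter cartridge, the one to load: black boot-shaped box, body 70 (x) by 26 (y) mm, total height 68 mm, about 90 g. Its lowest 14 mm is only a snout, 28 x 22 mm, under the -x end (x -33 to -5 mm); copper contact strip on the -x end face, small grey vent dot on top 15 mm towards +x. z up as it stands.
- tallcart_mid (a point): Centre (half-way up) of the taller cartridge: same shape but 92 mm high. It stays in its slot.
- rack: Fixed grey rack, 96 (x) by 150 (y) mm, origin on the table under its centre. Slots side by side at y -38 and +38 mm, 76 x 32 mm inside, rims 34 mm above the table. A cartridge stands in each, snout end to the rack's -x, bottom 8 mm and top 76 mm (shorter) or 100 mm (taller) above the table; which is where varies.
- tub_a_mid (a point): Centre of a white powder tub (radius 39 mm, height 112 mm) on the table between coder and rack.
- tub_b_mid (a point): Centre of a like tub (radius 39 mm, height 112 mm) on the table behind the coder.
- cleaner_mid (a point): Centre of a bottle of cleaner (radius 27 mm, height 150 mm) on the table behind the rack.
Mind the look-alikes: they are no part of the job. Leave any blue or purple look-alike of the part that bears tub_a_mid alone.

How it is judged:
By the outcome, as a careful person would: the job done as asked, in the order asked, and still so for the second after the job is handed in, with the robot touching nothing.
It also fails if it takes over 72 s, if anything falls off the work surface, if the arm or the gripper's body presses on something with over 40 N, if the wrist force passes 120 N, or if a joint passes its speed limit or range.

## Working session

There is one attempt and no reset: what is moved stays moved. The work goes in short steps, each a Python script; the robot and the scene stay as the last script left them, time stands still between calls to the robot, and variables do not carry over. Pictures are saved under pics/ and viewed, about 8 in all and at most 12, crops included, and the job is handed in when it is done.

```bash
mkdir -p pics; cat > h.py <<'E'
import numpy as np, cv2
from workcell import env
from scipy.spatial.transform import Rotation as R
def rot(o): return R.from_euler('xyz',o,degrees=True).as_matrix()
def proj(f,p):
    M=rot(f['orientation']) if np.size(f['orientation'])==3 else np.array(f['orientation'])
    c=M.T@(np.asarray(p,float)-f['position']); 
    return np.array([f['cx']+f['fx']*c[0]/-c[2], f['cy']+f['fy']*(-c[1])/-c[2]])
def back(f,uv,z):
    M=rot(f['orientation']); d=M@np.array([(uv[0]-f['cx'])/f['fx'],-(uv[1]-f['cy'])/f['fy'],-1])
    p=np.array(f['position']); return p+d*(z-p[2])/d[2]
E
python3 - <<'E'
from h import *
s=env.read_state();print({k:s[k] for k in('clock','tool_rot','position','force')})
fs={}
for n in('scene','top'):
    f=env.grab_frame(n); fs[n]=f
    print(n,{k:v for k,v in f.items() if k!='image'})
    im=f['image'].copy()
    cv2.imwrite(f'pics/{n}0.png',im)
    for t in('coder','clamp','clamp_tab','cart_mid','tallcart_mid','rack','tub_a_mid','cleaner_mid'):
        for r in env.search_frame(f,t):
            print(t,np.round(r['xyz'],3),round(r['score'],2),np.round(proj(f,r['xyz'])))
E
```

```text
{'clock': 0.0, 'tool_rot': array([-8.98766814e+01,  6.12284531e-03,  1.74509300e+01]), 'position': array([ 0.18735157, -0.59555818,  0.18797092]), 'force': array([ 0.1728626 , -0.02764491,  0.00517486])}
scene {'fx': 377.2743287231837, 'fy': 377.2743287231837, 'cx': 320.89186387331154, 'cy': 198.7494774382268, 'position': array([1.06566523, 0.3569557 , 0.64315819]), 'orientation': array([ 47.60758905,  -0.82146728, 120.97467871]), 'shot': 1}
coder [ 0.584 -0.176  0.066] 0.87 [229. 182.]
clamp [ 0.552 -0.201  0.178] 0.57 [223. 133.]
clamp_tab [ 0.558 -0.193  0.18 ] 0.79 [223. 134.]
cart_mid [0.578 0.246 0.07 ] 0.56 [396. 252.]
tallcart_mid [ 0.481 -0.002  0.099] 0.4 [315. 173.]
rack [0.588 0.214 0.002] 0.75 [376. 270.]
tub_a_mid [0.481 0.    0.1  ] 0.97 [315. 172.]
tub_a_mid [0.444 0.119 0.089] 0.8 [369. 185.]
tub_a_mid [0.61  0.037 0.093] 0.69 [298. 214.]
tub_a_mid [ 0.356 -0.065  0.106] 0.66 [319. 137.]
tub_a_mid [ 0.394 -0.208  0.075] 0.61 [267. 137.]
cleaner_mid [0.702 0.179 0.092] 0.84 [336. 275.]
top {'fx': 442.1640803026664, 'fy': 442.1640803026664, 'cx': 317.49342871148616, 'c
[... 188 characters left out ...]
0.019] 0.83 [417. 208.]
clamp [ 0.544 -0.194  0.195] 0.52 [435. 196.]
clamp_tab [ 0.547 -0.194  0.199] 0.79 [435. 194.]
cart_mid [0.561 0.239 0.074] 0.74 [249. 184.]
cart_mid [ 0.546 -0.194  0.192] 0.38 [434. 196.]
cart_mid [ 0.552 -0.195  0.019] 0.27 [418. 209.]
tallcart_mid [0.542 0.166 0.105] 0.81 [276. 191.]
rack [0.546 0.208 0.01 ] 0.83 [263. 197.]
tub_a_mid [0.408 0.111 0.114] 0.75 [292. 248.]
tub_a_mid [ 0.337 -0.073  0.115] 0.63 [368. 287.]
tub_a_mid [0.56  0.234 0.077] 0.62 [251. 184.]
tub_a_mid [ 0.456 -0.018  0.106] 0.57 [349. 234.]
tub_a_mid [ 0.366 -0.222  0.112] 0.55 [434. 281.]
cleaner_mid [0.671 0.17  0.097] 0.87 [280. 142.]
cleaner_mid [ 0.545 -0.196  0.2  ] 0.71 [436. 195.]
```

```bash
python3 - <<'E'
import cv2
a=cv2.imread('pics/scene0.png');cv2.imwrite('pics/s1.png',cv2.resize(a[80:340,180:470],None,fx=2.7,fy=2.3,interpolation=cv2.INTER_CUBIC)[:600])
b=cv2.imread('pics/top0.png');cv2.imwrite('pics/t1.png',cv2.resize(b[120:320,215:475],None,fx=3,fy=3,interpolation=cv2.INTER_CUBIC))
E
```

```text
(no output)
```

View pics/s1.png

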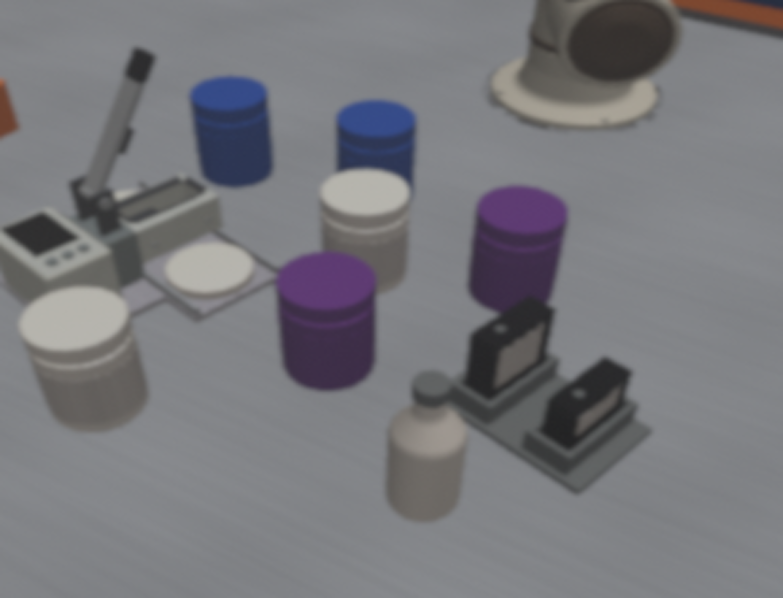

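View pics/t1.png

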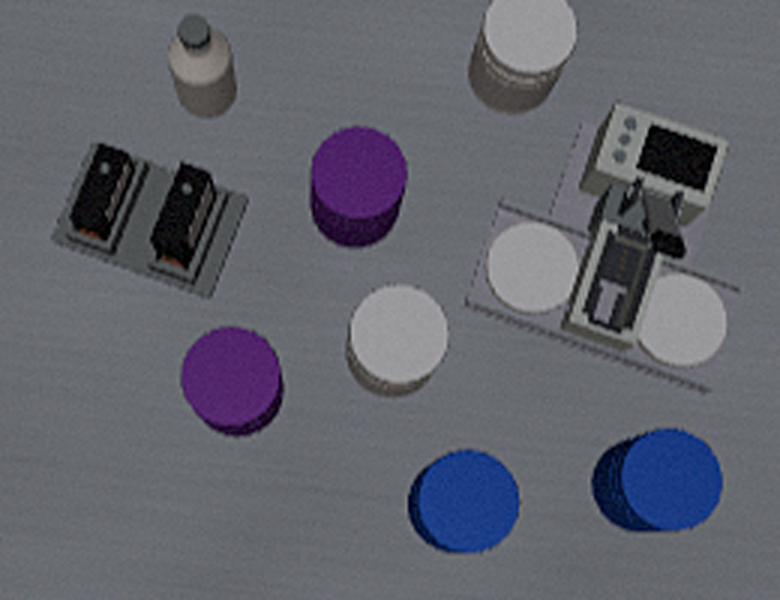

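Candidates for the shorter cartridge are the left block at top-image (249,184) and the right block at (276,191). The scene view shows the (396,252) block standing lower, so that one at y≈+0.24 is the shorter. The other candidates, blue and purple tubs, are decoys. Next I fit coder and rack poses and check them with an overlay.

```bash
cat >> h.py <<'E'
def T(pose,p):
    x,y,a=pose;p=np.atleast_2d(p).astype(float);c,s=np.cos(a),np.sin(a)
    return np.c_[x+c*p[:,0]-s*p[:,1], y+s*p[:,0]+c*p[:,1], p[:,2]]
def rect(x0,x1,y0,y1,z): return np.array([[x0,y0,z],[x1,y0,z],[x1,y1,z],[x0,y1,z]])
HEAD=rect(-.046,.046,-.0285,.0285,.076); BOX=rect(.081,.145,-.05,.05,.084); PK=rect(-.0365,.0365,-.0145,.0145,.076)
def cart(sy,z): return rect(-.035,.035,sy-.013,sy+.013,z)
def clampq(q,y=0): # arm polyline hinge->tab end
    u=np.array([-np.cos(q),0,np.sin(q)]);n=np.array([np.sin(q),0,np.cos(q)]);h=np.array([.062,0,.112])
    e=np.array([0,.011,0]);o=[]
    for d,k in((.121,-.003),(.121,.007),(.151,.007),(.151,-.003)): o+= [h+u*d+n*k]
    return np.array([p+e for p in o]),np.array([p-e for p in o]),np.array([h,h+u*.15])
def draw(im,f,pts,off,k,col,closed=True):
    q=np.array([(proj(f,p)-off+.5)*k-.5 for p in pts]);cv2.polylines(im,[np.round(q*8).astype(int)],closed,col,1,cv2.LINE_AA,3)
E
cat > fit1.py <<'E'
from h import *
import json
from scipy.optimize import least_squares
fs={}
for n in('scene','top'):
    fs[n]=env.grab_frame(n)
    f=fs[n]; m={}
    for t in('coder','rack','cart_mid','tallcart_mid','clamp_tab','clamp'):
        r=env.trace(f,t); 
        for i in r[:2]:
            mm=i['mask']; ys,xs=np.nonzero(mm); print(n,t,round(i['score'],2),mm.sum(),xs.min(),xs.max(),ys.min(),ys.max())
    np.save(f'{n}.npy',f,allow_pickle=True)
f=fs['top']
o=np.array([215,120])
b=lambda u,v,z:back(f,np.array([u,v])/3+o-.33,z)[:2]
bed=[b(*p,.015) for p in((500,203),(740,290),(708,390),(465,305))]
rk=[b(*p,.004) for p in((92,143),(248,197),(210,297),(52,238))]
def pose(c):
    c=np.array(c);m=c.mean(0);d=(c[0]+c[1]-c[2]-c[3]);e=c[0]-c[1]+c[3]-c[2];print(np.linalg.norm(d)/2,np.linalg.norm(e)/2,np.degrees([np.arctan2(d[1],d[0]),np.arctan2(-e[0],e[1])]))
    return [*m,np.arctan2(d[1]/1-0, d[0])*.35+.65*np.arctan2(-e[0],e[1])]
P={'coder':pose(bed),'rack':pose(rk)};print(P);json.dump(P,open('P.json','w'))
E
cat > ov.py <<'E'
from h import *
import json,sys
def overlay(fs,P,q,what,fn,k=5):
    ims=[]
    for n in('scene','top'):
        f=fs[n]; L=[]
        if what=='coder':
            L=[(T(P['coder'],g),c) for g,c in((HEAD,(0,255,0)),(PK,(0,255,255)),(BOX,(255,255,0)))]
            a,bb,h=clampq(q); L+=[(T(P['coder'],x),(0,0,255)) for x in(a,bb,h)]
        else:
            s=P.get('slot',.038)
            L=[(T(P['rack'],rect(-.048,.048,-.075,.075,.0)),(255,255,0)),(T(P['rack'],cart(s,.076)),(0,255,0)),(T(P['rack'],cart(-s,.1)),(0,0,255)),(T(P['rack'],rect(-.038,.038,.022,.054,.034)),(0,255,255))]
        uv=np.array([proj(f,p) for g,_ in L for p in g]); c=np.round((uv.min(0)+uv.max(0))/2).astype(int)
        off=c-np.array([40*5//k,60*5//k]); w,h=400//k,600//k
        im=cv2.resize(f['image'][off[1]:off[1]+h,off[0]:off[0]+w],(400,600),interpolation=cv2.INTER_CUBIC)
        im=cv2.convertScaleAbs(im,alpha=1.5)
        for g,col in L: draw(im,f,g,off,k,col)
        ims.append(im); print(n,'off',off)
    cv2.imwrite(fn,np.hstack(ims))
if __name__=='__main__':
    fs={n:np.load(n+'.npy',allow_pickle=True).item() for n in('scene','top')}
    P=json.load(open('P.json')); overlay(fs,P,float(sys.argv[2]),sys.argv[1],sys.argv[3],5 if sys.argv[1]=='rack' else 4)
E
python3 fit1.py; python3 ov.py coder 1.3 pics/oc1.png;python3 ov.py rack 0 pics/or1.png
```

```text
scene coder 0.71 4844 176 282 100 219
scene rack 0.68 1784 345 420 233 293
scene cart_mid 0.61 761 380 412 235 274
scene tallcart_mid 0.86 990 352 384 208 252
scene clamp_tab 0.6 622 208 236 101 165
scene clamp 0.57 635 208 236 101 165
top coder 0.86 5374 370 461 156 250
top rack 0.73 933 233 296 173 217
top rack 0.63 144 416 427 201 226
top cart_mid 0.84 389 239 258 169 199
top cart_mid 0.7 563 271 293 126 159
top clamp_tab 0.64 423 238 259 169 200
top clamp_tab 0.48 234 429 443 184 206
top clamp 0.57 257 428 443 184 207
0.09471067830597917 0.21816303236929557 [-14.7962355  -14.50119737]
0.09442035787910388 0.149270712674997 [-14.13651682 -14.40657156]
{'coder': [np.float64(0.5277192042833407), np.float64(-0.19194925960917616), np.float64(-0.25489592492619517)], 'rack': [np.float64(0.560141292607681), np.float64(0.2069272367588577), np.float64(-0.24979243711664784)]}
scene off [168  74]
top off [381 119]
scene off [338 191]
top off [225 132]
```

View pics/oc1.png

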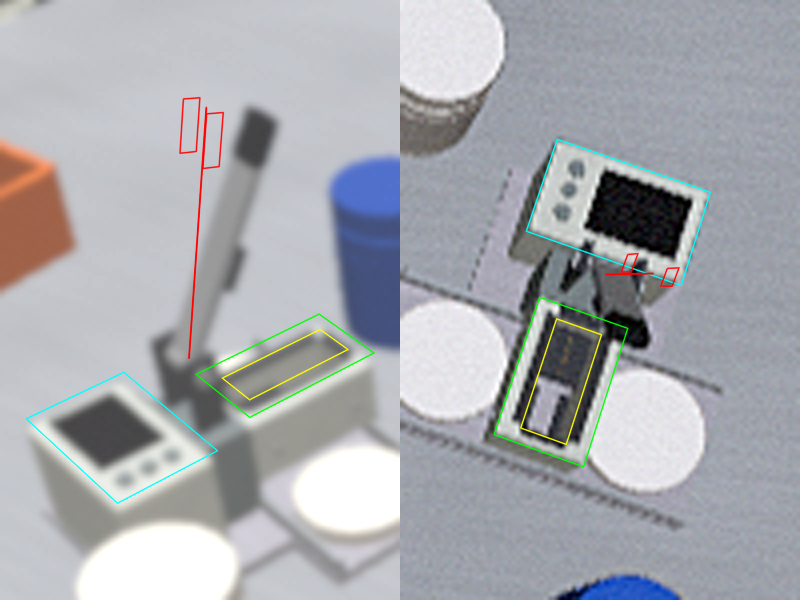

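View pics/or1.png

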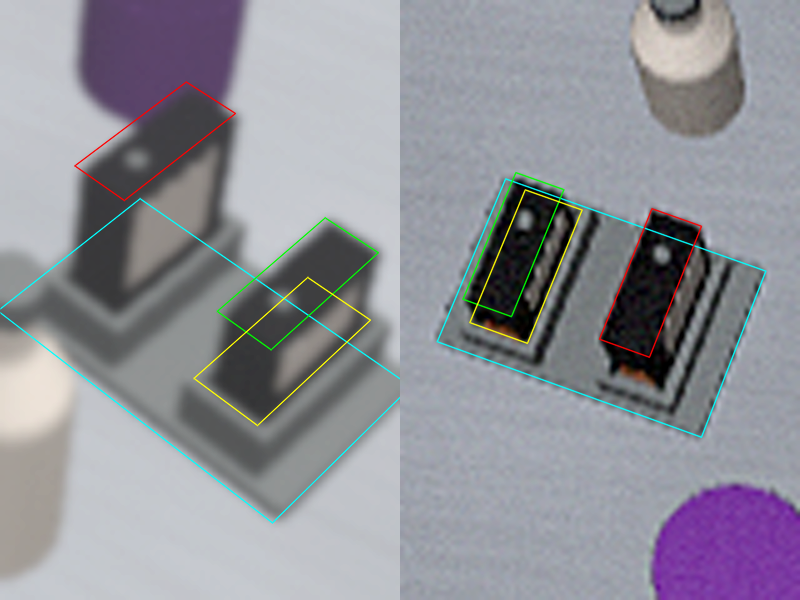

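```bash
cat > fit2.py <<'E'
from h import *
import json
from scipy.optimize import minimize
from scipy.ndimage import map_coordinates,gaussian_filter
fs={n:np.load(n+'.npy',allow_pickle=True).item() for n in('scene','top')}
P=json.load(open('P.json'))
def prep(s):
    for f in fs.values():
        g=gaussian_filter(f['image'].astype(float).mean(2),s); f['g']=(np.gradient(g,axis=1),np.gradient(g,axis=0))
def score(f,segs):
    t=np.linspace(.08,.92,40)[:,None];tot=0
    for a,b in segs:
        a,b=proj(f,a),proj(f,b);d=(b-a)/np.linalg.norm(b-a);u=a+t*(b-a)
        gx,gy=[map_coordinates(k,[u[:,1],u[:,0]],order=1) for k in f['g']]
        tot+=np.abs((gx*-d[1]+gy*d[0]).mean())*np.linalg.norm(b-a)
    return tot
seg=lambda r,idx:[(r[i],r[(i+1)%4]) for i in idx]
def coder(p,cams): return -sum(score(fs[n],seg(T(p,HEAD),(0,2,3))+seg(T(p,BOX),(0,1,2,3) if n=='scene' else (0,1,2))) for n in cams)
def cartf(p,cams): # pose of shorter cart
    return -sum(score(fs[n],seg(T(p,cart(0,.076)),(0,1,2,3))) for n in cams)
def tall(p,cams): return -sum(score(fs[n],seg(T(p,cart(0,.1)),(0,1,2,3))) for n in cams)
r=P['rack']; c0=T(r,[0,.038,.0])[0]; c1=T(r,[0,-.038,0])[0]
for nm,fun,p0 in(('coder',coder,P['coder']),('cart',cartf,[c0[0]-.003,c0[1]-.004,r[2]]),('tall',tall,[c1[0]-.003,c1[1]-.004,r[2]])):
    for cams in(('scene',),('top',),('scene','top')):
        p=np.array(p0)
        for s in(2.5,1.5,1.0):
            prep(s); sc=np.array([.004,.004,.05])*s/2.5
            p=minimize(lambda v:fun(p0+v*np.array([1,1,10.]),cams),p-p0 if 0 else (p-p0)/[1,1,10],method='Nelder-Mead',options=dict(initial_simplex=np.vstack([(p-p0)/[1,1,10]]+[(p-p0)/[1,1,10]+e*.003*s/2.5 for e in np.eye(3)]),xatol=1e-5,fatol=1e-4)).x*[1,1,10]+p0
        print(nm,cams,np.round(p[:2],4),round(np.degrees(p[2]),2),round(fun(p,cams),1))
    P[nm]=list(p)
obs={'scene':np.array([231.7,109]),'top':np.array([439.2,201.5])}
def tabp(q): return T(P['coder'],[.062-np.cos(q)*.136+np.sin(q)*.002,0,.112+np.sin(q)*.136+np.cos(q)*.002])[0]
for q in np.arange(.7,1.4,.05): print(round(q,2),[np.round(proj(fs[n],tabp(q))-obs[n],1) for n in obs])
d=np.array(P['cart'][:2])-P['tall'][:2];print('sep',np.linalg.norm(d),np.degrees(np.arctan2(-d[0],d[1])))
json.dump(P,open('P.json','w'))
f=fs['top']
for n in fs:
  env_r=[(np.round(a['xyz'],3),round(a['score'],2)) for t in('tub_a_mid',) for a in []]
E
python3 fit2.py
```

```text
coder ('scene',) [ 0.5242 -0.1797] -15.32 -2513.6
coder ('top',) [ 0.5217 -0.1837] -13.9 -4177.0
coder ('scene', 'top') [ 0.5221 -0.1833] -14.08 -6363.7
cart ('scene',) [0.5696 0.247 ] -14.25 -1193.5
cart ('top',) [0.566  0.2431] -14.33 -1390.1
cart ('scene', 'top') [0.5673 0.2448] -16.09 -2120.2
tall ('scene',) [0.5556 0.1745] -17.73 -794.6
tall ('top',) [0.5498 0.17  ] -14.87 -1433.1
tall ('scene', 'top') [0.5503 0.1707] -14.16 -1773.5
0.7 [array([19.2,  4.4]), array([-14.8,  20.4])]
0.75 [array([17.3,  3.1]), array([-13.6,  18. ])]
0.8 [array([15.3,  2. ]), array([-12.5,  15.5])]
0.85 [array([13.3,  0.9]), array([-11.3,  12.9])]
0.9 [array([11.1,  0. ]), array([-10.1,  10.3])]
0.95 [array([ 8.9, -0.7]), array([-8.9,  7.5])]
1.0 [array([ 6.5, -1.4]), array([-7.6,  4.6])]
1.05 [array([ 4.1, -1.9]), array([-6.4,  1.7])]
1.1 [array([ 1.6, -2.3]), array([-5.2, -1.2])]
1.15 [array([-0.9, -2.5]), array([-4.1, -4.2])]
1.2 [array([-3.5, -2.5]), array([-2.9, -7.2])]
1.25 [array([-6.2, -2.4]), array([ -1.8, -10.3])]
1.3 [array([-8.9, -2.2]), array([ -0.6, -13.4])]
1.35 [array([-11.7,  -1.8]), array([  0.4, -16.4])]
sep 0.07598453123302987 -12.933585459226375
```

```bash
python3 ov.py coder 1.1 pics/oc2.png
```

```text
scene off [172  74]
top off [377 121]
```

View pics/oc2.png

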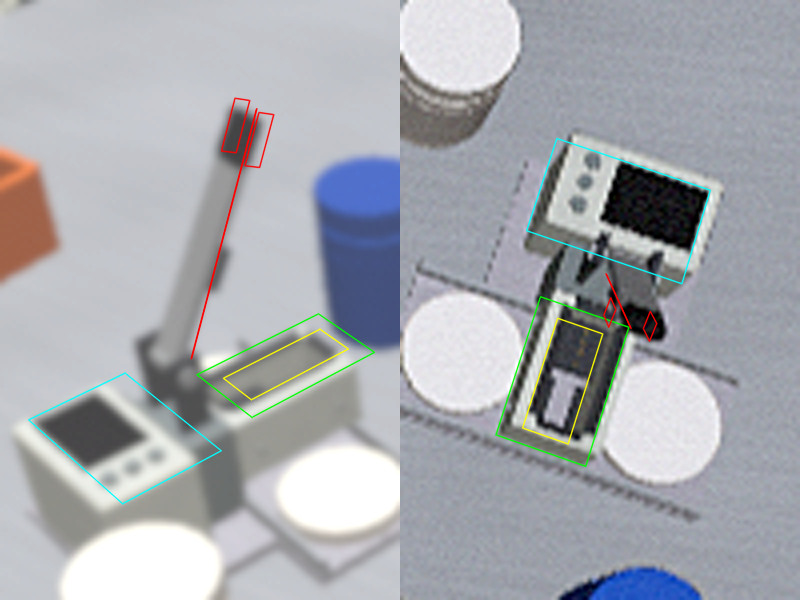

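The refined fit slid onto the wrong edges; the first was nearly right. I'll refit with signed edges (inside brighter) and bounds.

```bash
cat > fit3.py <<'E'
import re
src=open('fit2.py').read().split("seg=lambda")[0]
exec(src)
def sscore(f,r,idx):
    tot=0;t=np.linspace(.1,.9,40)[:,None];uv=np.array([proj(f,p) for p in r]);c=uv.mean(0)
    for i in idx:
        a,b=uv[i],uv[(i+1)%4];d=(b-a)/np.linalg.norm(b-a);n=np.array([-d[1],d[0]]);n*=np.sign(n@(c-a));u=a+t*(b-a)
        gx,gy=[map_coordinates(k,[u[:,1],u[:,0]],order=1) for k in f['g']]
        tot+=np.clip(gx*n[0]+gy*n[1],0,25).mean()*np.linalg.norm(b-a)
    return tot
def fun(p,cams): return sum(sscore(fs[n],T(p,HEAD),(0,2,3))+sscore(fs[n],T(p,BOX),(0,1,2,3) if n=='scene' else (0,1,2)) for n in cams)
p0=np.array([.5277,-.1919,-.2549]);prep(1.0)
for cams in(('scene',),('top',),('scene','top')):
    best=max(((fun(p0+[dx,dy,da],cams),dx,dy,da) for dx in np.arange(-6,6.1,1)*1e-3 for dy in np.arange(-6,6.1,1)*1e-3 for da in np.radians(np.arange(-2,2.1,.5))))
    p=minimize(lambda v:-fun(v*[1,1,10],cams),(p0+best[1:])/[1,1,10],method='Nelder-Mead',options=dict(initial_simplex=[(p0+best[1:])/[1,1,10]+e*.0007 for e in np.vstack([np.zeros(3),np.eye(3)])])).x*[1,1,10]
    print(cams,np.round(p[:2],4),np.degrees(p[2]).round(2),round(fun(p,cams)))
P['coder']=list(p);json.dump(P,open('P.json','w'))
obs={'scene':np.array([231.7,109]),'top':np.array([439.2,201.5])}
def tabp(q): return T(P['coder'],[.062-np.cos(q)*.136+np.sin(q)*.002,0,.112+np.sin(q)*.136+np.cos(q)*.002])[0]
for q in np.arange(.8,1.4,.1): print(round(q,2),[np.round(proj(fs[n],tabp(q))-obs[n],1) for n in obs])
E
python3 fit3.py; python3 ov.py coder 1.05 pics/oc3.png
```

```text
('scene',) [ 0.5346 -0.1835] -15.64 1718
('top',) [ 0.528  -0.1923] -14.44 2311
('scene', 'top') [ 0.5287 -0.1925] -14.24 3063
0.8 [array([10.3,  2.1]), array([-8.1, 13. ])]
0.9 [array([6. , 0.2]), array([-5.6,  7.7])]
1.0 [array([ 1.4, -1.2]), array([-3.2,  2.1])]
1.1 [array([-3.6, -2.1]), array([-0.7, -3.8])]
1.2 [array([-8.9, -2.4]), array([ 1.6, -9.8])]
1.3 [array([-14.3,  -2.1]), array([  3.9, -15.9])]
scene off [167  74]
top off [381 119]
```

View pics/oc3.png

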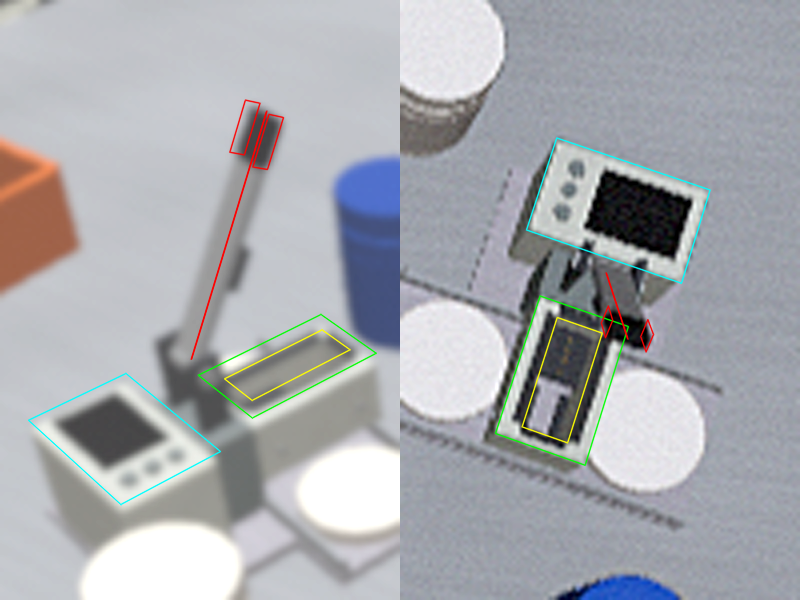

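```bash
cat >> h.py <<'E'
A=-14.3; C=(.529,-.191,np.radians(A)); O=[-90,0,A]; K=(.5675,.245,np.radians(A))
def cw(x,y,z): return T(C,[x,y,z])[0]
def st(): 
    s=env.read_state(); c=np.radians(A); d=s['position'][:2]-np.array(C[:2])
    print('t',round(s['clock'],1),'tcp',np.round(s['position'],4),'coder',np.round([d@[np.cos(c),np.sin(c)],d@[-np.sin(c),np.cos(c)]],4),'F',np.round(s['force'],1),'op',round(s['opening'],3)); return s
E
python3 - <<'E'
from h import *
env.gripper_to(0.0)
env.goto(cw(-.10,0,.215),O); st()
r=env.move_straight(cw(.072,0,.215),rate=.1,force_limit=20); print(r); st()
im=[]
for n in('scene','top'):
    f=env.grab_frame(n); np.save(n+'.npy',f,allow_pickle=True)
    u=proj(f,cw(.04,0,.17)).astype(int); v=np.clip(u-[65,75],0,[510,250]); im.append(cv2.resize(f['image'][v[1]:v[1]+150,v[0]:v[0]+130],None,fx=3,fy=3)); print(n,v)
cv2.imwrite('pics/cl1.png',np.hstack(im))
E
```

```text
t 4.9 tcp [ 0.4321 -0.1667  0.215 ] coder [-0.0999 -0.0004] F [ 1.3 -0.4  0.9] op 0.003
False
t 6.8 tcp [ 0.5984 -0.2087  0.2153] coder [0.0717 0.    ] F [-0.2  0.5  0.4] op 0.008
scene [153  63]
top [370 113]
```

View pics/cl1.png

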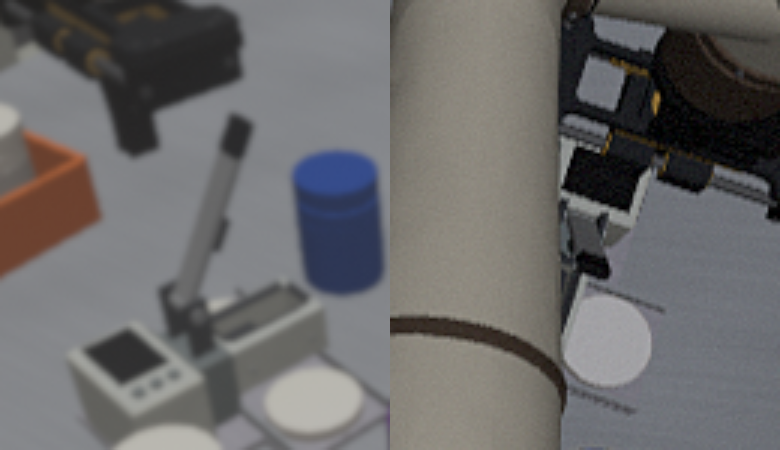

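```bash
python3 - <<'E'
from h import *
s=st()
for n in('scene','top'):
    f=np.load(n+'.npy',allow_pickle=True).item()
    print(n,proj(f,s['position']),proj(f,cw(.062,0,.112)),proj(f,cw(.062,.019,.123)),proj(f,cw(.062,-.019,.123)))
    if n=='scene':
        for q in np.arange(.9,2.1,.1): print(round(q,1),proj(f,cw(.062-np.cos(q)*.136+.002*np.sin(q),0,.112+.136*np.sin(q)+.002*np.cos(q))).round())
    for t in('clamp_tab','clamp'):
        for r in env.search_frame(env.grab_frame(n),t): print(t,np.round(r['xyz'],3),round(r['score'],2))
im=[]
for n in('scene','top'):
    f=np.load(n+'.npy',allow_pickle=True).item()
    o=(165,60) if n=='scene' else (405,135); im.append(cv2.resize(f['image'][o[1]:o[1]+120,o[0]:o[0]+80],None,fx=5,fy=5,interpolation=cv2.INTER_CUBIC))
cv2.imwrite('pics/cl2.png',cv2.convertScaleAbs(np.hstack(im),alpha=1.4))
E
```

```text
t 6.9 tcp [ 0.5985 -0.2087  0.2153] coder [0.0717 0.    ] F [0.4 0.3 0.5] op 0.008
scene [202.22748963 126.33170537] [214.73954136 163.59799177] [218.56857765 163.38246702] [209.33172566 156.19996256]
0.9 [238. 109.]
1.0 [234. 108.]
1.1 [229. 107.]
1.2 [223. 107.]
1.3 [218. 107.]
1.4 [212. 108.]
1.5 [206. 110.]
1.6 [201. 112.]
1.7 [195. 115.]
1.8 [189. 118.]
1.9 [184. 122.]
2.0 [179. 127.]
2.1 [174. 132.]
clamp_tab [ 0.558 -0.197  0.182] 0.58
clamp [ 0.554 -0.197  0.18 ] 0.65
top [444.57752411 170.34475046] [431.45712694 186.53938856] [424.9688931  182.71383879] [440.27876375 188.00083129]
clamp_tab [ 0.545 -0.195  0.199] 0.78
clamp [ 0.546 -0.194  0.193] 0.65
clamp [0.544 0.21  0.009] 0.63
```

View pics/cl2.png

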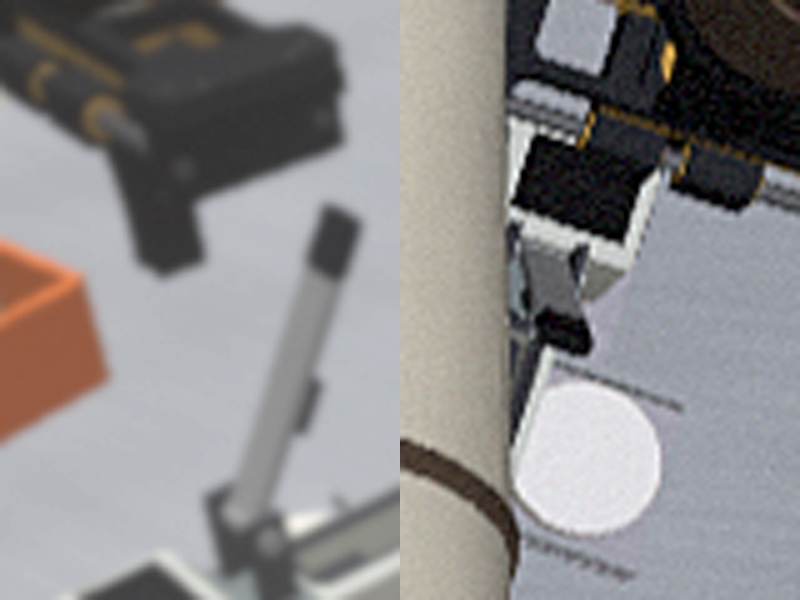

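The fingertip shows about 12 px higher in the scene image (199,114) than the TCP projects to (202,126), and the tab at (232,108) hasn't moved, so the pass missed it. I'll probe the height on the control box top (84 mm) to settle it.

```bash
python3 - <<'E'
from h import *
env.move_straight(cw(.113,0,.17),rate=.15); s=st()
print(env.move_straight(cw(.113,0,.08),rate=.05,force_limit=5)); s=st()
f=env.grab_frame('scene'); np.save('sceneP.npy',f,allow_pickle=True); print(proj(f,s['position']))
f=env.grab_frame('top'); np.save('topP.npy',f,allow_pickle=True)
env.move_straight(cw(.113,0,.27),rate=.2)
E
```

```text
t 7.8 tcp [ 0.6384 -0.2191  0.1699] coder [ 0.113  -0.0002] F [-0.4  0.5 -0.2] op 0.002
False
t 9.8 tcp [ 0.6387 -0.219   0.0803] coder [0.1132 0.    ] F [-0.6  0.1 -0.3] op 0.004
[198.0078737  183.97084993]
```

```bash
python3 - <<'E'
from h import *
im=[]
P=cw(.113,0,.08)
for n in('sceneP','topP'):
    f=np.load(n+'.npy',allow_pickle=True).item(); u=proj(f,P); o=np.round(u-[45,60]).astype(int); print(n,o)
    c=cv2.convertScaleAbs(cv2.resize(f['image'][o[1]:o[1]+110,o[0]:o[0]+80],None,fx=5,fy=5,interpolation=cv2.INTER_CUBIC),alpha=1.8)
    draw(c,f,T(C,BOX),o,5,(255,255,0)); draw(c,f,T(C,HEAD),o,5,(0,255,0)); q=((u-o+.5)*5).astype(int); cv2.circle(c,q,4,(0,0,255),-1)
    im.append(c)
cv2.imwrite('pics/pr.png',np.hstack(im)); st()
E
```

```text
sceneP [153 124]
topP [389 111]
t 11.0 tcp [ 0.6378 -0.2186  0.2684] coder [1.123e-01 1.000e-04] F [-0.9 -0.6 -0.3] op 0.006
```

View pics/pr.png

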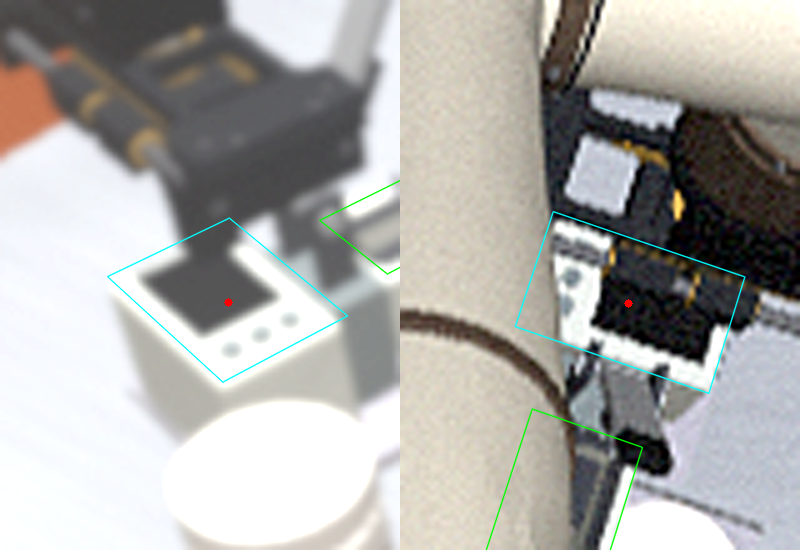

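```bash
python3 - <<'E'
from h import *
env.move_straight(cw(.118,0,.09),rate=.25)
print(env.move_straight(cw(.118,0,.045),rate=.04,force_limit=5)); s=st(); print(s['joint_positions'],s['tool_rot'])
env.move_straight(cw(.118,0,.27),rate=.25)
E
```

```text
True
t 12.8 tcp [ 0.6429 -0.2201  0.049 ] coder [ 1.176e-01 -1.000e-04] F [-0.9  0.1  3.8] op 0.0
[-5.29315150e+00  3.38546111e+01 -9.54168655e-01  1.36902672e-02
 -5.52853766e+01 -9.90017300e+01] [-90.02583436   0.09123868 -14.28709641]
```

```bash
python3 - <<'E'
from h import *
f=np.load('scene.npy',allow_pickle=True).item()
p=np.array([.5985,-.2087,.2153])
for d in(.02,.027,.033): print(d,proj(f,p+[0,0,d]).round(1))
env.move_straight(cw(-.06,0,.27),rate=.3)
env.move_straight(cw(-.06,0,.185),rate=.2); st()
print(env.move_straight(cw(.05,0,.185),rate=.08,force_limit=2.5)); st()
print(env.move_straight(cw(.072,0,.185),rate=.1,force_limit=20)); st()
E
```

```text
0.02 [200.3 118. ]
0.027 [199.6 115. ]
0.033 [199.  112.4]
t 15.2 tcp [ 0.4721 -0.1767  0.1851] coder [-0.0587 -0.0002] F [ 0.8 -0.   0.6] op 0.006
True
t 15.8 tcp [ 0.5042 -0.1847  0.1844] coder [-0.0256 -0.    ] F [-0.5 -0.4  0.3] op 0.008
False
t 16.9 tcp [ 0.5984 -0.2086  0.1849] coder [0.0716 0.0001] F [-2.1  0.3 -0.4] op 0.006
```

```bash
python3 - <<'E'
from h import *
env.move_straight(cw(.0,0,.2),rate=.25)
kw=lambda x,y,z:T(K,[x,y,z])[0]
env.gripper_to(.58)
env.goto(kw(-.005,0,.13),O); st()
for n in('scene','top'):
    f=env.grab_frame(n); np.save(n+'G.npy',f,allow_pickle=True)
    for t in('clamp','clamp_tab'): print(n,t,[(np.round(r['xyz'],3),round(r['score'],2)) for r in env.search_frame(f,t)])
print(env.move_straight(kw(-.005,0,.016),rate=.12,force_limit=8)); st()
env.gripper_to(0,grasp_force=20); s=st()
env.move_straight(kw(-.005,0,.15),rate=.12); st()
for n in('scene','top'):
    f=env.grab_frame(n); np.save(n+'H.npy',f,allow_pickle=True)
    print(n,'cart',[(np.round(r['xyz'],3),round(r['score'],2)) for r in env.search_frame(f,'cart_mid')])
im=[]
for n in('sceneH','topH'):
    f=np.load(n+'.npy',allow_pickle=True).item(); o=np.round(proj(f,kw(0,0,.17))-[40,50]).astype(int); o=np.clip(o,0,[540,280]);print(n,o)
    im.append(cv2.convertScaleAbs(cv2.resize(f['image'][o[1]:o[1]+120,o[0]:o[0]+80],None,fx=5,fy=5,interpolation=cv2.INTER_CUBIC),alpha=1.5))
cv2.imwrite('pics/gr.png',np.hstack(im))
E
```

```text
t 20.1 tcp [0.563  0.2453 0.1303] coder [-0.0748  0.4312] F [-0.2 -0.1  1.3] op 0.58
scene clamp []
scene clamp_tab [(array([ 0.613, -0.207,  0.191]), 0.87)]
top clamp [(array([ 0.602, -0.211,  0.193]), 0.9), (array([ 0.554, -0.198,  0.02 ]), 0.15)]
top clamp_tab [(array([ 0.606, -0.212,  0.198]), 0.65)]
False
t 21.5 tcp [0.5633 0.2466 0.0168] coder [-0.0749  0.4325] F [ 0.8 -0.6  0.4] op 0.58
t 22.0 tcp [0.5628 0.2463 0.0163] coder [-0.0753  0.4321] F [-0.8  0.3  1.7] op 0.297
t 23.3 tcp [0.5621 0.2459 0.149 ] coder [-0.0759  0.4316] F [ 0.4 -0.1 -0.9] op 0.302
scene cart [(array([0.594, 0.243, 0.196]), 0.85)]
top cart [(array([0.531, 0.25 , 0.192]), 0.42), (array([ 0.543, -0.196,  0.056]), 0.35)]
sceneH [366 162]
topH [200 120]
```

View pics/gr.png

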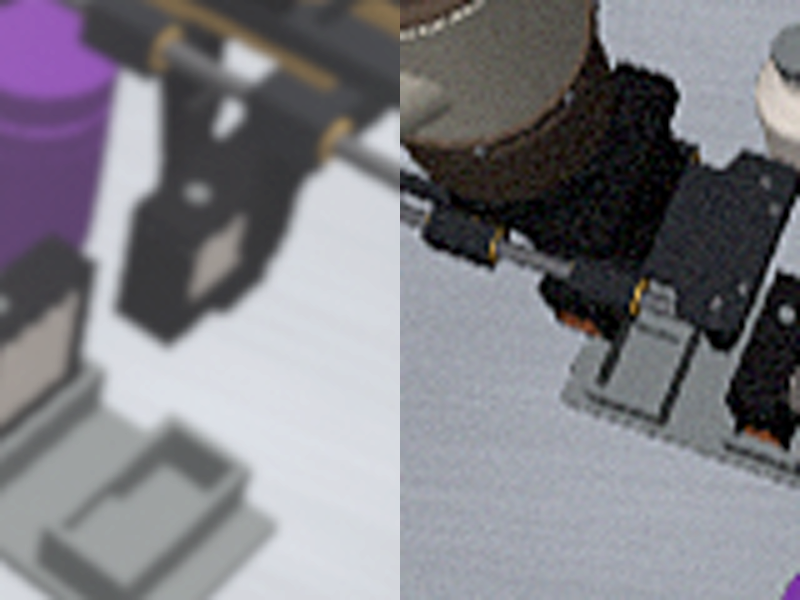

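```bash
python3 - <<'E'
from h import *
env.move_straight(cw(-.005,0,.16),rate=.2)
env.move_straight(cw(-.005,0,.095),rate=.15); st()
print(env.move_straight(cw(-.005,0,.051),rate=.05,force_limit=6)); st()
for n in('scene','top'): np.save(n+'I.npy',env.grab_frame(n),allow_pickle=True)
E
```

```text
t 26.4 tcp [ 0.5249 -0.1898  0.0955] coder [-0.0043  0.0001] F [-0.3 -0.3 -0.8] op 0.296
True
t 27.1 tcp [ 0.5255 -0.1903  0.0625] coder [-0.0036 -0.0001] F [ 2.9 -0.8  0.3] op 0.297
```

```bash
python3 - <<'E'
from h import *
env.move_straight(cw(-.005,0,.066),rate=.1);s=st()
env.move_straight(cw(-.002,0,.066),rate=.1)
r=env.move_straight(cw(-.002,0,.051),rate=.04,force_limit=6); print(r); s=st()
if r and s['position'][2]>.054:
    for k in(.0005,.001):
        env.move_straight(cw(k,0,s['position'][2]+.002),rate=.05)
        r=env.move_straight(cw(k,0,.051),rate=.04,force_limit=8); print(r); s=st()
        if s['position'][2]<.054: break
E
```

```text
t 27.4 tcp [ 0.5244 -0.1897  0.0663] coder [-0.0047  0.0001] F [ 1.8 -0.5  0.1] op 0.293
False
t 28.2 tcp [ 0.5266 -0.1904  0.0509] coder [-0.0024 -0.    ] F [-0.7  0.6  0.4] op 0.296
```

```bash
python3 - <<'E'
from h import *
env.gripper_to(.6); st()
env.move_straight(cw(-.0024,0,.2),rate=.15)
env.gripper_to(0)
env.move_straight(cw(-.002,0,.275),rate=.25)
env.move_straight(cw(.15,0,.275),rate=.25)
env.move_straight(cw(.15,0,.184),rate=.2); st()
print(env.move_straight(cw(.0125,0,.184),rate=.12,force_limit=25)); st()
for q,d in((.85,.128),(.7,.13),(.55,.132),(.4,.134),(.25,.136),(.12,.138)):
    x=.062-np.cos(q)*d+np.sin(q)*.007+.0095*np.sin(q); z=.112+np.sin(q)*d+.007*np.cos(q)
    r=env.move_straight(cw(x,0,z-.031),rate=.12,force_limit=25)
    if r: print('stop',q); st(); break
st()
for n in('scene',):
    f=env.grab_frame(n); np.save(n+'J.npy',f,allow_pickle=True)
E
```

```text
t 29.0 tcp [ 0.527  -0.1905  0.051 ] coder [-0.002 -0.   ] F [ 0.1 -1.1  0.1] op 0.598
t 33.0 tcp [ 0.6746 -0.2283  0.1861] coder [ 0.1503 -0.0002] F [-0.3 -0.1  0.6] op 0.005
False
t 34.3 tcp [ 0.5415 -0.1942  0.1846] coder [ 0.0129 -0.    ] F [ 1.1 -0.4  2.7] op 0.006
t 36.2 tcp [ 0.4582 -0.173   0.1047] coder [-0.0731 -0.0001] F [ 0.4 -0.5  0.3] op 0.006
```

```bash
python3 - <<'E'
from h import *
r=env.move_straight(cw(-.074,0,.07),rate=.06,force_limit=22); print(r); st()
env.move_straight(cw(-.074,0,.17),rate=.2)
env.move_straight(cw(-.20,0.0,.25),rate=.3)
im=[]
for n in('scene','top'):
    f=env.grab_frame(n); np.save(n+'K.npy',f,allow_pickle=True)
    for t in('clamp','cart_mid'): print(n,t,[(np.round(a['xyz'],3),round(a['score'],2)) for a in env.search_frame(f,t)])
    o=np.round(proj(f,cw(.0,0,.09))-[40,60]).astype(int); c=cv2.convertScaleAbs(cv2.resize(f['image'][o[1]:o[1]+120,o[0]:o[0]+80],None,fx=5,fy=5,interpolation=cv2.INTER_CUBIC),alpha=1.4)
    a,b,h=clampq(0)
    for g in(a,b): draw(c,f,T(C,g),o,5,(0,0,255))
    im.append(c)
cv2.imwrite('pics/end.png',np.hstack(im)); st()
E
```

```text
True
t 36.7 tcp [ 0.4578 -0.1729  0.0858] coder [-0.0735 -0.0001] F [-2.9  2.1 11.1] op 0.005
scene clamp [(array([ 0.524, -0.188,  0.117]), 0.93)]
scene cart_mid [(array([ 0.542, -0.184,  0.091]), 0.69)]
top clamp [(array([ 0.518, -0.186,  0.114]), 0.93)]
top cart_mid [(array([ 0.523, -0.18 ,  0.093]), 0.45)]
t 38.2 tcp [ 0.3355 -0.1417  0.2489] coder [-0.1997 -0.    ] F [ 0.3  0.7 -0.6] op 0.005
```

View pics/end.png

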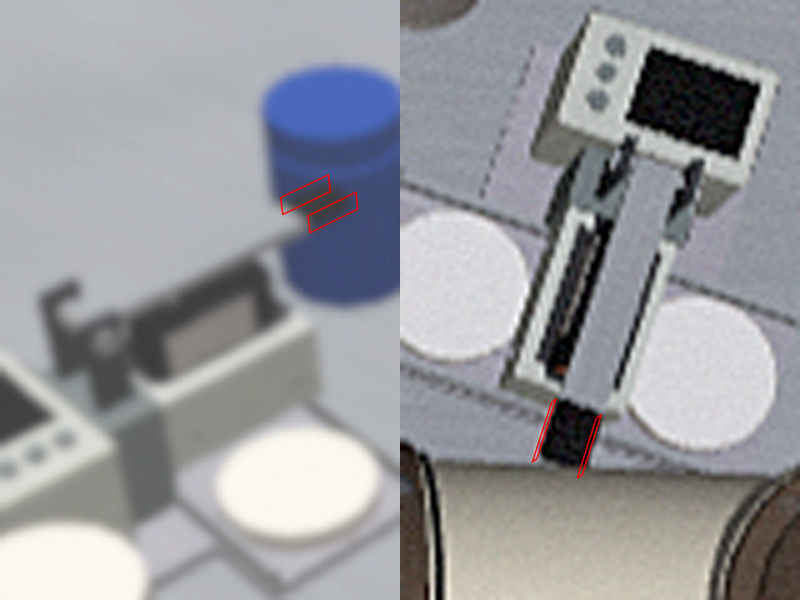

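Both views show the clamp level on the closed outline and the cartridge low in the pocket (copper strip at the front). I'll press once more, slowly, to confirm the stop, then retreat.

```bash
python3 - <<'E'
from h import *
env.move_straight(cw(-.074,0,.12),rate=.25)
env.move_straight(cw(-.074,0,.094),rate=.1)
print(env.move_straight(cw(-.074,0,.07),rate=.02,force_limit=3)); st()
print(env.move_straight(cw(-.074,0,.07),rate=.02,force_limit=22)); st()
env.move_straight(cw(-.074,0,.17),rate=.2)
env.move_straight(cw(-.20,0,.25),rate=.3)
f0=np.load('topK.npy',allow_pickle=True).item()
f=env.grab_frame('top'); fi=np.load('sceneG.npy',allow_pickle=True).item(); fs=env.grab_frame('scene')
for t in('tub_a_mid','cleaner_mid','tallcart_mid'):
    for nm,g in(('now',fs),): print(t,[(np.round(a['xyz'],3),round(a['score'],2)) for a in env.search_frame(g,t)])
st()
# undisturbed check: pixel change scene start-of-grasp vs now in tub/bottle areas
b=cv2.imread('pics/scene0.png')
for nm,u in(('tub_a',(315,172)),('tub_b',(211,215)),('bottle',(336,275)),('tall',(368,230))):
    d=cv2.absdiff(b,fs['image'])[u[1]-22:u[1]+22,u[0]-15:u[0]+15]; print(nm,d.mean().round(1),np.percentile(d,98))
E
```

```text
True
t 40.1 tcp [ 0.4574 -0.1728  0.0859] coder [-0.0738  0.    ] F [-0.4  0.5  5.2] op 0.008
True
t 40.4 tcp [ 0.4574 -0.1728  0.0858] coder [-0.0738 -0.0001] F [-1.6  1.7  6.5] op 0.005
tub_a_mid [(array([0.61 , 0.038, 0.092]), 0.89), (array([ 0.388, -0.207,  0.083]), 0.72), (array([ 0.48 , -0.001,  0.099]), 0.64), (array([0.442, 0.118, 0.085]), 0.6), (array([ 0.355, -0.069,  0.104]), 0.56), (array([ 0.522, -0.191,  0.115]), 0.51)]
cleaner_mid [(array([0.697, 0.182, 0.088]), 0.73)]
tallcart_mid [(array([0.567, 0.174, 0.08 ]), 0.74), (array([ 0.59 , -0.175,  0.065]), 0.72)]
t 41.9 tcp [ 0.3354 -0.1417  0.2488] coder [-0.1997 -0.    ] F [-0.2  0.1 -0.1] op 0.004
tub_a 1.9 3.0
tub_b 2.2 3.0
bottle 1.7 3.0
tall 0.8 2.0
```

The stop is firm at the same height (0.0858), and nothing else moved. Handing in.

```bash
python3 -c "
from workcell import env
env.dwell(0.5); print(env.close_job())"
```

```text
the job is handed in; nothing more can be done
None
```

I raised the clamp and took the shorter cartridge from the rack. I stood it in the print head's pocket, snout end away from the hinge, and swung the clamp down until it was fully closed. The job was handed in at about 42 s of the 72 s allowed, with the hand clear; it reported no verdict.

**Last checks**
- **Clamp:** two presses on the tab, each stopped by a 22 N force limit, ended at the same height (TCP 0.0858 m). The clamp did not spring back between them. Both camera views show it level on the closed outline.
- **Cartridge:** it shows low in the pocket, with the copper strip at the front. I had no direct measure of how far down it sits, so "home" rests on the clamp being fully closed.
- **Tubs, bottle and taller cartridge:** the images around both white tubs, the bottle and the taller cartridge match those from before the job.

**What disagreed or failed**
- **Tool height:** the real fingertips sit about 31 to 34 mm above the reported TCP. My first pass to raise the clamp went over it for that reason. I found this by touching down on the control box and corrected for it.
- **Pose fit:** my first refinement of the coder's position was wrong; the overlay showed it and I refitted. The two cameras differed by 3 to 4 mm.
- **Insertion:** the cartridge caught on the pocket's lead-in at the first try, at the 6 N force limit, and went in freely after a shift of about 2 mm.

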